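# Book the lidded crock in at the counter code reader

## Robot

A 7-joint arm with a two-finger parallel gripper is mounted at the origin on the work surface; the furniture and walls round the work are solid. World frame = base frame: x ahead of the robot, y to its left, z up, the work surface at z = 0. Lengths are in m, angles in rad, forces in N, time in s.
With the tool pointing down it reaches from about 0.4 to 0.85 m from the base axis. Payload 4.5 kg.
Tool frame: the origin (TCP) lies midway between the tips of the shut fingers; the grasp point (between the pads) lies 19 mm behind it; z points along the fingers, y is the line along which they close (so a half turn about z gives the same grasp; the last joint's range is limited). The gripper opens to 88 mm and grips with 3 to 60 N. Pads are 18 mm wide; open, the fingers measure 123 mm over their backs; the gripper's body (75 mm by 187 mm) begins 45 mm behind the grasp point.
Start: joints at [0.034, 0.689, -0.195, 1.565, 0.157, 0.902, -0.215], TCP at [0.625, 0, 0.239] pointing down, gripper open.
Joint ranges: [-3.01, 3.01], [-0.46, 2.08], [-1.47, 1.51], [0.13, 2.56], [-1, 4.14], [0.04, 2.09], [-2.66, 2.66]. Speed limits (rad/s): [2.57, 2.57, 3.14, 3.14, 3.14, 3.14, 3.14].

## Interface

Orientations are given as a unit quaternion [x, y, z, w].
In Python, from plant import r, eyes, finish_job gives the robot as it stands. The module is installed in compiled form; this text tells all that it offers.
- The arm moves only by the tool move_arm, never from a script. Its argument "motion" is a list of rows, each a list of 7 numbers: the shift along the tool's x, y, z in mm, then the turn, a rotation vector about the tool's x, y, z in degrees, then the closure, from 0 (fully open) to 1 (shut). A call has 1 to 5 rows; each row is the pose to reach, as a shift and turn from the pose commanded when the call began, along the tool's axes at that moment; what a row does not reach only later rows make up. A row lasts 1/8 s, in which the tool goes at most 62.5 mm and 10.7 degrees, less where a joint would pass 70% of its speed; a pose out of reach is approached as far as the arm can. A call with a gripper value outside its range is refused whole. The fingers move at their own pace and stop on an object; "newtons" is the grip in N (left out, the last holds). Time passes only in rows, so rows that repeat a pose let the fingers close. It gives the time, the measured TCP pose, the force, the opening and the grip force at its end, in the units of the state.
- r.get_state(): the state, without advancing time (a new reading comes with each control period).
- eyes.snapshot(name): name is "scene" or "side" or "wrist"; returns a dict with "frame" (480x640x3 uint8, red, green, blue), "z_map" (480x640 float32, m along the optical axis (not along the pixel's ray), 0 where there is no reading), "intrinsics" (3x3 intrinsics, pixels), "world_to_cam" (4x4, takes a point from world to camera coordinates). Camera axes: x right, y down, z forward; pixel columns grow to the right and rows downward; lengths in m; the calibration is good to about 2 mm. A picture is of the moment at which its call begins.
- finish_job(): hands the job in; it is judged then, once.
The state is a dict: "clock": time; "q": joint angles; "qd": joint speeds; "joint_torque": joint torques, N m; "tool_pos": TCP position; "eef_rot": TCP orientation; "contact_force": force on the tool from outside, world axes, zero at the start; "moment": the same for the moment, N m; "opening": opening from 0.0 (shut) to 1.0 (fully open); "finger_force": force on a finger pad.
Only numpy, scipy, OpenCV 4.12 (cv2) and the standard library are available. Lean on these libraries where they do the work, as an engineer would, in place of code of your own. Each camera call takes 0.05 s, during which the arm holds its last target. There are 200 camera calls.

## Task

The bay of the code reader still holds the spice jar that was booked in last: stand the jar upright on the slate board. Then slide the lidded crock over the worktop, without lifting or tipping it, fully home into the bay against both rails and turned so that its code label squarely faces the reader's window, and press the key on top of the reader fully down to book it in. Leave the crock standing there, and leave the other things on the worktop where they are.

Things in the scene. Friction and masses are not known exactly. Their poses are not given: they have to be found in the camera images.
- reader: Counter code reader, fixed, placed anew each time. Origin: on the worktop at the centre of its open bay, where the crock's axis stands when home. +x points to its upright white head (x = 63 to 115 mm, 84 mm wide, 94 mm high, on a foot plate 100 wide, 10 high), z up. The bay opens to -x, towards the robot within 0.3 rad; its floor is the bare worktop.
- rail_end (a point): Free end of the reader's left rail, at (-4, 73, 26) mm in the reader's frame; the right one mirrors it. The two straight aluminium rails, 26 mm high, 10 thick, stand at 40 degrees to the reader's x axis as a V round the bay; their inner faces touch a circle of 52.5 mm radius about the origin at (34, +/-40) mm and run on to the head. Outermost 79 mm from the x axis.
- window (a point): Centre of the dark reading window in the front face of the reader's head, 50 mm above the worktop, at x = 60 mm in the reader's frame; same axes as the reader (+x into the head).
- key_top (a point): Top centre of the reader's round black key (28 mm diameter, on a grey collar on top of the head, at x = 89 mm in the reader's frame). It is pressed straight down.
- key (a joint): Travel of the key in m: 0 up, 0.006 fully down; a spring of about 5 N at full travel lifts it again. It books in when pressed beyond 0.004.
- crock: Loose round red-brown earthenware crock with a flat wooden lid fixed on it, 0.4 to 0.8 kg, too wide to grasp. Origin: on its axis at the underside. Body 104 mm in diameter (88 in the lowest 8 mm), 77 mm high. +x points to the code label, -x to its one tab handle. Slides on the worktop, friction about 0.6. Starts left or right in front of the reader, yaw up to 2.2 rad either way.
- tab_edge (a point): Middle of the outer edge of the crock's broad flat tab handle, 88 mm from its axis along its -x. The tab is 84 mm wide (y = -42 to 42 mm), 13 mm thick (40 to 53 mm above the worktop: it passes over the reader's rails); the outer edge is straight for 64 mm between round corners of 10 mm radius.
- code (a point): Centre of the code label, a white paper patch with black bars, 38 mm wide and 34 mm high, on the wall of the crock, 46 mm above its underside and 52 mm from its axis, across from the tab.
- spice_jar: Loose glass spice jar, 46 mm in diameter, 106 mm high with its cap (45 mm diameter, top 20 mm), 0.11 kg. Origin: centre of its underside, z up. It starts upright in the reader's bay.
- slate_board: Black slate board, fixed, 176 (x) by 216 (y) mm, 11 mm thick, on the side where the crock is not. Origin: centre of its underside.
- board_top (a point): Centre of the slate board's top, 11 mm above the worktop, same axes as the board.
- tin_a: Bystander: food tin, 76 mm in diameter, 58 mm high, beside the reader's head on its left. Origin: centre of its underside.
- tin_b: Bystander: food tin, 76 mm in diameter, 58 mm high, beside the reader's head on its right. Origin: centre of its underside.
- fish_tin: Bystander: flat tin, 86 mm in diameter, 40 mm high. Origin: centre of its underside.
- lemon: Bystander: lemon, 78 by 55 mm, 56 mm high. Origin: below its centre, on the worktop.
- timer: Bystander: round kitchen timer, 70 mm in diameter, 63 mm high. Origin: centre of its underside.
- honey_jar: Bystander: jar, 64 mm across, 90 mm high. Origin: centre of its underside.
Things that resemble listed ones, but are neither listed nor needed, are in the scene too. Leave any pink look-alike of the spice_jar alone.

How it is judged:
On the way, in this order (a step that is already met when the one before it is completed fails the run):
1. the spice jar stands upright on the slate board, let go (x of spice_jar in the frame of board_top between -0.08 and 0.08 m and y of spice_jar in the frame of board_top between -0.1 and 0.1 m and height (world z) of spice_jar between 0.006 and 0.018 m and angle between spice_jar's own z axis and vertical below 0.12 rad and contact force between the fingers and spice_jar below 0.1 N), for 0.2 s.
2. the crock stands home in the bay with its code label facing the window (x of code in the frame of window above -0.016 m and y of code in the frame of window between -0.01 and 0.01 m and angle between the x axis of crock and the x axis of reader, either way round below 0.16 rad and height (world z) of crock below 0.005 m and angle between crock's own z axis and vertical below 0.06 rad), for 0.2 s.
3. the key is pressed down while the crock stands so (all of step 2 and value of joint key above 0.004 m), for 0.05 s.
At the end, for the whole second after the job is handed in: Spice jar upright (7 deg) on the slate board. Crock flat in the bay, its label within 16 mm of the window's face (8 mm when fully home), within 10 mm of its centre line sideways and facing it within 9 deg. Key pressed, now up; all at rest (all of step 2 and x of spice_jar in the frame of board_top between -0.08 and 0.08 m and y of spice_jar in the frame of board_top between -0.1 and 0.1 m and height (world z) of spice_jar between 0.006 and 0.018 m and angle between spice_jar's own z axis and vertical below 0.12 rad and linear speed of each of crock, spice_jar below 0.02 m/s and value of joint key below 0.003 m); the robot touches nothing.
It fails at once if the crock is lifted or tipped (height (world z) of crock above 0.015 m or angle between crock's own z axis and vertical above 0.3 rad).
It fails at once if the spice jar is tipped over (angle between spice_jar's own z axis and vertical above 0.6 rad).
It fails at once if one of the other things is moved by more than 30 mm (distance of any of tin_a, tin_b, fish_tin, lemon, timer, honey_jar from where it was at the start of the episode above 0.03 m).
It also fails if it takes over 72 s, if anything falls off the work surface, if the arm or the gripper's body presses on something with over 40 N, if the wrist force passes 120 N, or if a joint passes its speed limit or range.

## Working session

There is one attempt and no reset: what is moved stays moved. The work goes in short steps, Python scripts to look and compute and a tool call to move; the robot and the scene stay as the last step left them, time stands still between calls to the robot, and variables do not carry over. Pictures are saved under pics/ and viewed, at most 10 in all, crops included, and the job is handed in when it is done.

Besides the shell and the picture viewer there is one more tool, called after "Emit:" as name(argument=value, ...), one argument or row to a line, values as JSON. move_arm: Moves the arm, as the interface text tells. Its arguments: {"type":"object","properties":{"motion":{"type":"array","items":{"type":"array","items":{"type":"number"}}},"newtons":{"type":"number"}},"required":["motion"]}

```bash
mkdir -p pics; cat > h.py <<'E'
import numpy as np, cv2
from scipy.spatial.transform import Rotation as R
from plant import r, eyes, finish_job
def pts(s):
    z=s["z_map"]; K=s["intrinsics"]; v,u=np.mgrid[0:480,0:640]
    c=np.stack([(u-K[0,2])/K[0,0]*z,(v-K[1,2])/K[1,1]*z,z],-1)
    T=np.linalg.inv(s["world_to_cam"]); P=c@T[:3,:3].T+T[:3,3]; P[z==0]=np.nan; return P
def snap(n,f=None):
    s=eyes.snapshot(n)
    if f: cv2.imwrite(f"pics/{f}.png",s["frame"][:,:,::-1])
    return s,pts(s)
E
python3 - <<'E'
from h import *
import pickle
ss={}
for n in("scene","side"):
    s,P=snap(n,n+"0"); ss[n]=(s,P)
    print(n,np.linalg.inv(s["world_to_cam"])[:3,3].round(3))
pickle.dump(ss,open("s0.pkl","wb"))
a=cv2.imread("pics/scene0.png")
print({k:(np.round(v,3).tolist() if not np.isscalar(v) else v) for k,v in r.get_state().items()})
E
```

```text
scene [-0.055  1.111  0.747]
side [ 0.599 -1.067  0.702]
{'clock': 0.1, 'q': [0.034, 0.69, -0.194, 1.566, 0.157, 0.903, -0.215], 'qd': [-0.001, -0.004, 0.001, -0.002, -0.001, 0.001, -0.0], 'joint_torque': [-0.003, -52.85, -1.271, -15.384, -0.053, 0.002, 0.0], 'tool_pos': [0.624, -0.0, 0.238], 'eef_rot': [0.707, 0.707, -0.001, -0.001], 'contact_force': [-0.374, -0.052, 0.381], 'moment': [-0.018, 0.014, 0.045], 'finger_force': 0.0, 'opening': 1.001580102398116}
```

View pics/scene0.png

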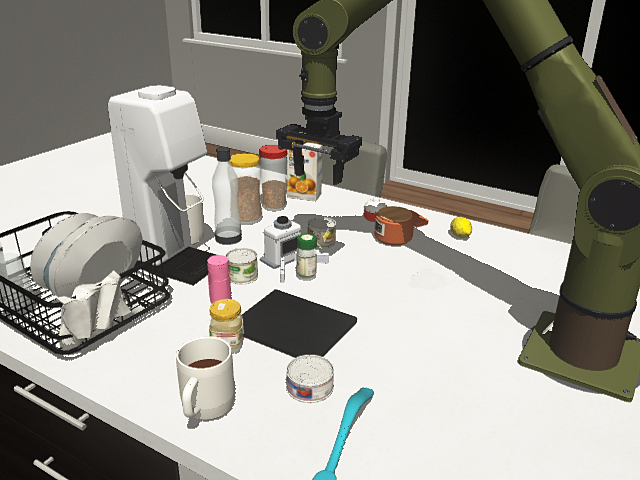

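View pics/side0.png

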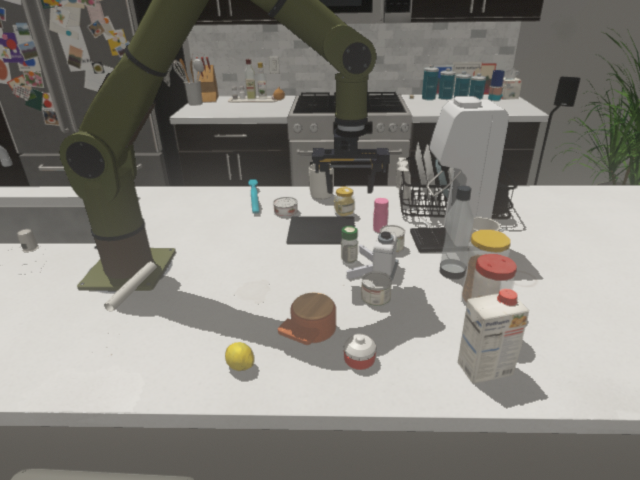

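The scene view shows the reader head at (283,240), the green-capped spice jar at (306,255), the slate board at (300,322) and the crock at (395,225) with its tab pointing right. The side view has the crock at (313,317) with its tab at (290,330), the jar at (350,245) and the key at (386,238).

```bash
python3 - <<'E'
from h import *
import pickle
ss=pickle.load(open("s0.pkl","rb"))
def comp(n,box,cond,name):
    s,P=ss[n]; x0,y0,x1,y1=box
    hsv=cv2.cvtColor(s["frame"],cv2.COLOR_RGB2HSV).astype(int)
    m=np.zeros((480,640),bool); m[y0:y1,x0:x1]=True
    m&=cond(hsv,P)&np.isfinite(P[...,2]); q=P[m]
    if len(q)<5: print(n,name,len(q));return q
    (cx,cy),rad=cv2.minEnclosingCircle(q[:,:2].astype(np.float32))
    rect=cv2.minAreaRect(q[:,:2].astype(np.float32))
    print(n,name,len(q),"circ",np.round([cx,cy,rad],3),"z",np.percentile(q[:,2],[2,50,98]).round(3),"rect",np.round(np.r_[rect[0],rect[1],rect[2]],3)); return q
green=lambda h,P:(abs(h[...,0]-60)<20)&(h[...,1]>80)&(P[...,2]>.05)
for n,b in(("scene",(290,230,325,262)),("side",(335,222,362,245))):
    q=comp(n,b,green,"cap"); q=q[q[:,2]>q[:,2].max()-.006]; print("  captop",np.median(q,0).round(3),cv2.minEnclosingCircle(q[:,:2].astype(np.float32)))
for n,b in(("scene",(235,285,360,360)),("side",(285,212,360,245))):
    comp(n,b,lambda h,P:(h[...,2]<70)&(abs(P[...,2]-.011)<.008),"board")
for n,b in(("scene",(365,200,430,250)),("side",(270,285,345,345))):
    red=lambda h,P:((h[...,0]<18)|(h[...,0]>170))&(h[...,1]>80)
    comp(n,b,lambda h,P:red(h,P)&(P[...,2]>.070),"lid")
    comp(n,b,lambda h,P:red(h,P)&(P[...,2]>.049)&(P[...,2]<.057),"tab")
for n,b in(("scene",(262,210,303,270)),("side",(365,225,400,285))):
    comp(n,b,lambda h,P:(P[...,2]>.089)&(P[...,2]<.098),"headtop")
    comp(n,b,lambda h,P:(P[...,2]>.100),"key")
    comp(n,b,lambda h,P:(h[...,2]<60)&(P[...,2]>.095),"keydark")
for n,b in(("scene",(260,240,340,300)),("side",(330,250,400,300))):
    comp(n,b,lambda h,P:(P[...,2]>.021)&(P[...,2]<.029),"rails")
# obstacles: height map blobs z>0.02
for n in ss:
    s,P=ss[n]; m=(P[...,2]>.03)&(P[...,2]<.13)&(P[...,0]>.25)&(P[...,0]<1.05)&(abs(P[...,1])<.55)
    k,l,st,c=cv2.connectedComponentsWithStats(m.astype(np.uint8))
    for i in range(1,k):
        if st[i,4]>60:
            q=P[l==i];print(n,st[i,:4],np.percentile(q,[2,98],axis=0).round(3).tolist())
    S=s["frame"]
a=cv2.resize(ss["scene"][0]["frame"][200:300,220:440],None,fx=3.6,fy=3.6,interpolation=2)
b=cv2.resize(ss["side"][0]["frame"][220:350,250:420],None,fx=2,fy=2,interpolation=2)
b=cv2.resize(b,(306,234));cv2.imwrite("pics/c0.png",a[:,:,::-1])
E
```

```text
scene cap 224 circ [0.646 0.026 0.057] z [0.068 0.1   0.107] rect [6.3900e-01 2.2000e-02 4.4000e-02 1.1000e-01 3.1831e+01]
  captop [0.622 0.052 0.105] ((0.6253751516342163, 0.04491259902715683), 0.02453715167939663)
side cap 12 circ [0.623 0.038 0.02 ] z [0.104 0.106 0.109] rect [6.2200e-01 3.6000e-02 1.9000e-02 3.9000e-02 7.4437e+01]
  captop [0.611 0.033 0.106] ((0.6229241490364075, 0.03787687048316002), 0.020387358963489532)
scene board 4917 circ [0.537 0.223 0.132] z [0.006 0.011 0.014] rect [0.538 0.236 0.219 0.187 0.187]
side board 17 circ [0.626 0.305 0.014] z [0.009 0.012 0.013] rect [6.2700e-01 3.0600e-01 2.2000e-02 2.0000e-02 2.6893e+01]
scene lid 464 circ [ 0.536 -0.254  0.053] z [0.07  0.076 0.08 ] rect [ 0.536 -0.251  0.094  0.098 86.041]
scene tab 202 circ [ 0.53  -0.272  0.075] z [0.049 0.052 0.057] rect [ 0.518 -0.267  0.145  0.083 67.362]
side lid 284 circ [ 0.539 -0.265  0.048] z [0.07  0.076 0.079] rect [ 0.544 -0.272  0.086  0.07  44.894]
side tab 602 circ [ 0.526 -0.297  0.064] z [0.05  0.053 0.056] rect [ 0.523 -0.295  0.104  0.084 53.737]
scene headtop 240 cir
[... 2078 characters left out ...]
side [334 187  21  25] [[0.58, 0.316, 0.031], [0.646, 0.373, 0.093]]
side [273 197  25  13] [[0.368, 0.328, 0.031], [0.446, 0.41, 0.041]]
side [373 198  33  72] [[0.69, -0.043, 0.032], [0.784, 0.24, 0.116]]
side [441 212  60  87] [[0.877, -0.274, 0.033], [1.033, 0.108, 0.129]]
side [341 226  17  32] [[0.602, 0.017, 0.032], [0.647, 0.057, 0.108]]
side [361 271  31  27] [[0.654, -0.169, 0.031], [0.724, -0.096, 0.059]]
side [278 292  59  53] [[0.474, -0.345, 0.037], [0.586, -0.222, 0.079]]
side [459 315  67  59] [[0.847, -0.413, 0.032], [0.95, -0.358, 0.128]]
side [344 334  33  27] [[0.61, -0.382, 0.032], [0.67, -0.33, 0.062]]
side [225 342  30  25] [[0.364, -0.4, 0.031], [0.42, -0.357, 0.055]]
```

View pics/c0.png

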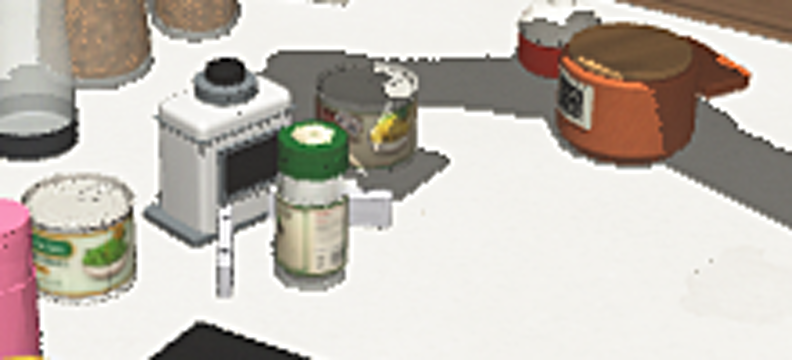

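The crop shows the rails left of and behind the jar, the label on the crock's left wall facing the reader side, and the tab at the right. I'll turn the gripper across the reader and move over the jar.

Emit:
move_arm(
  motion=[
    [10, 0, 0, 0, 0, -10.6, 0],
    [20, 0, 0, 0, 0, -21, 0],
    [30, 0, 0, 0, 0, -32, 0],
    [38, 0, 0, 0, 0, -42, 0],
    [38, 0, 0, 0, 0, -53, 0],
  ],
)

```text
clock: 0.72
tool_pos: [0.6246, 0.039, 0.2383]
eef_rot: [0.316, 0.949, 0.0, -0.0]
contact_force: [0.3, -0.2, 0.2]
opening: 1.001
finger_force: 0.0
```

Emit:
move_arm(
  motion=[
    [0, 0, 0, 0, 0, -10.5, 0],
    [0, 0, 0, 0, 0, -21, 0],
    [0, 0, 0, 0, 0, -21, 0],
  ],
)

```text
clock: 1.1
tool_pos: [0.6247, 0.0377, 0.2382]
eef_rot: [0.142, 0.99, 0.0, -0.001]
contact_force: [0.7, -0.1, 0.6]
opening: 0.998
finger_force: 0.0
```

```bash
python3 - <<'E'
from h import *
s,P=snap("wrist","w1")
st=r.get_state();print(st["tool_pos"],R.from_quat(st["eef_rot"]).as_matrix().round(3).tolist())
h=cv2.cvtColor(s["frame"],cv2.COLOR_RGB2HSV).astype(int)
def rep(m,name):
    k,l,c,_=cv2.connectedComponentsWithStats(m.astype(np.uint8)); 
    if k<2: print(name,"none");return
    i=1+np.argmax(c[1:,4]);q=P[l==i];f=q[:,:2].astype(np.float32);rc=cv2.minAreaRect(f)
    print(name,c[i].tolist(),"circ",[np.round(a,4) for a in cv2.minEnclosingCircle(f)],"rect",[np.round(a,4) for a in rc],np.median(q,0).round(4))
Z=P[...,2]
rep((abs(h[...,0]-60)<20)&(h[...,1]>80)&(Z>.1)&(Z<.115),"cap")
rep((Z>.098)&(Z<.108)&(P[...,0]>.66)&(P[...,0]<.8),"collar")
rep((Z>.110)&(Z<.13)&(h[...,2]<80)&(P[...,0]>.66),"key")
rep((Z>.089)&(Z<.097)&(P[...,0]>.66)&(P[...,0]<.8)&(h[...,2]>120),"head")
rep((Z>.022)&(Z<.03)&(P[...,1]>.03),"railL");rep((Z>.022)&(Z<.03)&(P[...,1]<.0),"railR")
E
```

```text
[0.62475916 0.03783095 0.23829957] [[-0.959, 0.283, -0.001], [0.283, 0.959, 0.0], [0.001, -0.0, -1.0]]
cap [295, 185, 67, 67, 2127] circ [array([0.6265, 0.0439]), np.float64(0.0228)] rect [array([0.6266, 0.0439]), array([0.0437, 0.044 ]), np.float64(76.2752)] [0.6233 0.0443 0.1072]
collar [601, 248, 39, 41, 1057] circ [array([0.7199, 0.2299]), np.float64(0.0182)] rect [array([0.7196, 0.2289]), array([0.0218, 0.0306]), np.float64(70.1316)] [0.7176 0.2266 0.1064]
key none
head [262, 323, 45, 20, 563] circ [array([ 0.7033, -0.0118]), np.float64(0.0173)] rect [array([ 0.7027, -0.0119]), array([0.0333, 0.0152]), np.float64(75.9251)] [ 0.7016 -0.0159  0.0955]
railL [335, 213, 68, 77, 1153] circ [array([0.6806, 0.0651]), np.float64(0.0412)] rect [array([0.6867, 0.0693]), array([0.0224, 0.0821]), np.float64(34.2072)] [0.6812 0.0656 0.0275]
railR [223, 215, 78, 74, 1192] circ [array([ 0.6572, -0.0225]), np.float64(0.0443)] rect [array([ 0.6606, -0.0297]), array([0.0883, 0.0226]), np.float64(25.8393)] [ 0.6563 -0.0257  0.0275]
```

View pics/w1.png

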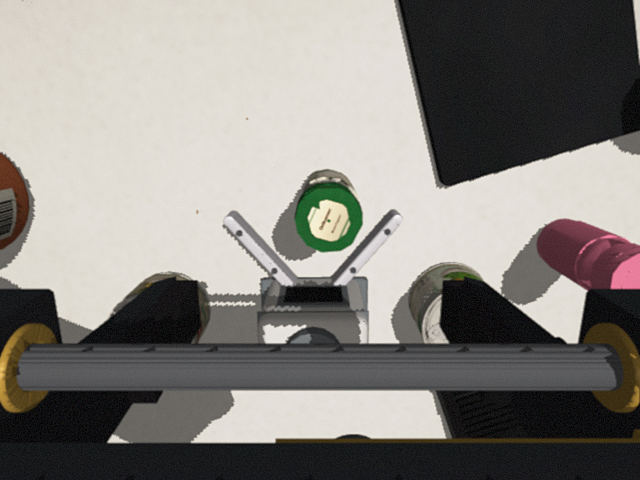

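Wrist view: cap at (328,220), rails as a V from (230,215) and (398,215) to the window at (313,293). The cap centre is (0.627, 0.044) and the reader's yaw is about -15°. Grasping the jar.

Emit:
move_arm(
  motion=[
    [0, 6.5, 50, 0, 0, 0, 0],
    [0, 6.5, 100, 0, 0, 0, 0],
    [0, 6.5, 150, 0, 0, 0, 0],
    [0, 6.5, 182, 0, 0, 0, 0],
    [0, 6.5, 182, 0, 0, 0, 0],
  ],
  newtons=15,
)

```text
clock: 1.78
tool_pos: [0.6249, 0.0439, 0.0544]
eef_rot: [0.142, 0.99, -0.001, -0.002]
contact_force: [-0.2, 0.2, -0.1]
opening: 1.0
finger_force: 0.0
```

Emit:
move_arm(
  motion=[
    [0, 0, 0, 0, 0, 0, 0.7],
    [0, 0, 0, 0, 0, 0, 0.7],
    [0, 0, 0, 0, 0, 0, 0.7],
    [0, 0, 0, 0, 0, 0, 0.7],
  ],
  newtons=15,
)

```text
clock: 2.28
tool_pos: [0.6272, 0.0442, 0.0574]
eef_rot: [0.142, 0.99, 0.0, 0.001]
contact_force: [-1.2, 0.4, 0.0]
opening: 0.57
finger_force: 0.0
```

Emit:
move_arm(
  motion=[
    [0, 0, 0, 0, 0, 0, 0.7],
    [0, 0, 0, 0, 0, 0, 0.7],
    [0, 0, -30, 0, 0, 0, 0.7],
    [0, 0, -60, 0, 0, 0, 0.7],
    [0, 0, -60, 0, 0, 0, 0.7],
  ],
  newtons=15,
)

```text
clock: 2.9
tool_pos: [0.6283, 0.0449, 0.1185]
eef_rot: [0.141, 0.99, 0.001, 0.002]
contact_force: [0.0, 0.2, -1.0]
opening: 0.513
finger_force: 15.0
```

Emit:
move_arm(
  motion=[
    [25, 26, 0, 0, 0, 0, 0.7],
    [60, 63, 0, 0, 0, 0, 0.7],
    [97, 101, 0, 0, 0, 0, 0.7],
    [127, 133, 0, 0, 0, 0, 0.7],
    [138, 145, 0, 0, 0, 0, 0.7],
  ],
)

```text
clock: 3.52
tool_pos: [0.5325, 0.2253, 0.1157]
eef_rot: [0.139, 0.99, 0.0, -0.001]
contact_force: [0.1, 0.3, -1.2]
opening: 0.513
finger_force: 15.0
```

```bash
python3 - <<'E'
from h import *
s,P=snap("scene")
st=r.get_state();print(st["tool_pos"],st["finger_force"])
h=cv2.cvtColor(s["frame"],cv2.COLOR_RGB2HSV).astype(int)
m=(h[...,2]<70)&(abs(P[...,2]-.011)<.006)&(P[...,1]>.08)&(P[...,1]<.4)&(P[...,0]<.66)&(P[...,0]>.4)
m=cv2.morphologyEx(m.astype(np.uint8),cv2.MORPH_OPEN,np.ones((3,3)))
k,l,c,_=cv2.connectedComponentsWithStats(m);i=1+np.argmax(c[1:,4]);q=P[l==i]
print(cv2.minAreaRect(q[:,:2].astype(np.float32)),len(q))
# reader from wrist picture & scene now jar is gone: rail pixels
s,P=snap("wrist","w2")
E
```

```text
[0.53229728 0.22618209 0.1158961 ] 14.974371219577733
((0.5384054780006409, 0.2312679886817932), (0.21757440268993378, 0.18074753880500793), 0.45194655656814575) 4619
```

Emit:
move_arm(
  motion=[
    [0, 0, 22, 0, 0, 0, 0.7],
    [0, 0, 40, 0, 0, 0, 0.7],
    [0, 0, 45, 0, 0, 0, 0.7],
    [0, 0, 48, 0, 0, 0, 0.7],
    [0, 0, 48, 0, 0, 0, 0.7],
  ],
)

```text
clock: 4.25
tool_pos: [0.5353, 0.222, 0.069]
eef_rot: [0.142, 0.99, 0.0, 0.0]
contact_force: [-1.2, -0.1, -0.6]
opening: 0.515
finger_force: 15.0
```

Emit:
move_arm(
  motion=[
    [0, 0, 1, 0, 0, 0, 0.7],
    [0, 0, 1.5, 0, 0, 0, 0.7],
    [0, 0, 1.5, 0, 0, 0, 0.7],
  ],
)

```text
clock: 4.62
tool_pos: [0.5355, 0.2223, 0.0682]
eef_rot: [0.141, 0.99, 0.0, 0.001]
contact_force: [0.0, -1.0, 5.5]
opening: 0.513
finger_force: 15.0
```

Contact with the board. Releasing and going up.

Emit:
move_arm(
  motion=[
    [0, 0, 0, 0, 0, 0, 0.2],
    [0, 0, 0, 0, 0, 0, 0.1],
    [0, 0, 0, 0, 0, 0, 0],
    [0, 0, 0, 0, 0, 0, 0],
  ],
)

```text
clock: 5.12
tool_pos: [0.5349, 0.2221, 0.0671]
eef_rot: [0.141, 0.99, -0.0, -0.0]
contact_force: [0.4, -1.1, 0.8]
opening: 0.942
finger_force: 0.0
```

Emit:
move_arm(
  motion=[
    [0, 0, -30, 0, 0, 0, 0],
    [0, 0, -80, 0, 0, 0, 0],
    [0, 0, -140, 0, 0, 0, 0],
    [0, 0, -185, 0, 0, 0, 0],
    [0, 0, -185, 0, 0, 0, 0],
  ],
)

```text
clock: 5.75
tool_pos: [0.5367, 0.2235, 0.2559]
eef_rot: [0.142, 0.99, 0.002, 0.003]
contact_force: [1.1, 0.2, -0.7]
opening: 1.003
finger_force: 0.0
```

Emit:
move_arm(
  motion=[
    [-22, -39, 0, 0, 0, 0, 0],
    [-52, -91, 0, 0, 0, 0, 0],
    [-82, -143, 0, 0, 0, 0, 0],
    [-112, -195, 0, 0, 0, 0, 0],
    [-140, -245, 0, 0, 0, 0, 0],
  ],
)

```text
clock: 6.38
tool_pos: [0.6002, -0.0547, 0.2506]
eef_rot: [0.141, 0.99, -0.0, -0.001]
contact_force: [0.5, 0.1, -1.6]
opening: 1.001
finger_force: 0.0
```

Emit:
move_arm(
  motion=[
    [-26, -46, 0, 0, 0, 0, 0],
    [-40, -70, 0, 0, 0, 0, 0],
    [-40, -70, 0, 0, 0, 0, 0],
    [-40, -70, 0, 0, 0, 0, 0],
  ],
)

```text
clock: 6.88
tool_pos: [0.6189, -0.1287, 0.2513]
eef_rot: [0.14, 0.99, 0.001, -0.001]
contact_force: [-0.7, 0.5, 0.1]
opening: 1.0
finger_force: 0.0
```

```bash
cat > m.py <<'E'
from h import *
def big(m):
    k,l,c,_=cv2.connectedComponentsWithStats(m.astype(np.uint8))
    return l==1+np.argmax(c[1:,4]) if k>1 else None
def fit(q):
    f=q[:,:2].astype(np.float32);return [np.round(a,4) for a in cv2.minEnclosingCircle(f)],[np.round(a,4) for a in cv2.minAreaRect(f)]
def hsv(s): return cv2.cvtColor(s["frame"],cv2.COLOR_RGB2HSV).astype(int)
E
python3 - <<'E'
from m import *
s,P=snap("wrist","w3"); h=hsv(s); Z=P[...,2]; st=r.get_state();print(st["clock"],st["tool_pos"].round(4))
red=((h[...,0]<18)|(h[...,0]>170))&(h[...,1]>70)&(P[...,1]<-.1)&(P[...,0]<.66)
for nm,m in (("lid",red&(Z>.072)&(Z<.085)),("tab",red&(Z>.049)&(Z<.058)),
  ("railL",(Z>.022)&(Z<.030)&(P[...,1]>.03)&(P[...,0]>.6)&(P[...,0]<.75)),("railR",(Z>.022)&(Z<.03)&(P[...,1]<.01)&(P[...,1]>-.08)&(P[...,0]>.6)&(P[...,0]<.75))):
    b=big(m)
    if b is None: print(nm,0);continue
    q=P[b];print(nm,b.sum(),np.median(q,0).round(4),*fit(q))
    v,u=np.where(b);print("  px",u.mean(),v.mean())
E
```

```text
6.925 [ 0.6191 -0.1283  0.2517]
lid 12904 [ 0.5383 -0.2535  0.0786] [array([ 0.5401, -0.2548]), np.float64(0.0502)] [array([ 0.5404, -0.256 ]), array([0.0969, 0.0975]), np.float64(76.4052)]
  px 123.00015499070055 149.51542157470553
tab 4640 [ 0.5011 -0.3166  0.0546] [array([ 0.5101, -0.3101]), np.float64(0.0454)] [array([ 0.5083, -0.3135]), array([0.0461, 0.0849]), np.float64(59.6083)]
  px 45.526293103448275 126.39525862068966
railL 1234 [0.6804 0.0656 0.0274] [array([0.6807, 0.0651]), np.float64(0.041)] [array([0.6828, 0.0666]), array([0.0149, 0.0818]), np.float64(35.2342)]
  px 551.9189627228525 200.81442463533224
railR 1218 [ 0.6594 -0.0288  0.0276] [array([ 0.6719, -0.0408]), np.float64(0.0545)] [array([ 0.6708, -0.0223]), array([0.1088, 0.0428]), np.float64(3.3361)]
  px 441.67487684729065 208.48029556650246
```

View pics/w3.png

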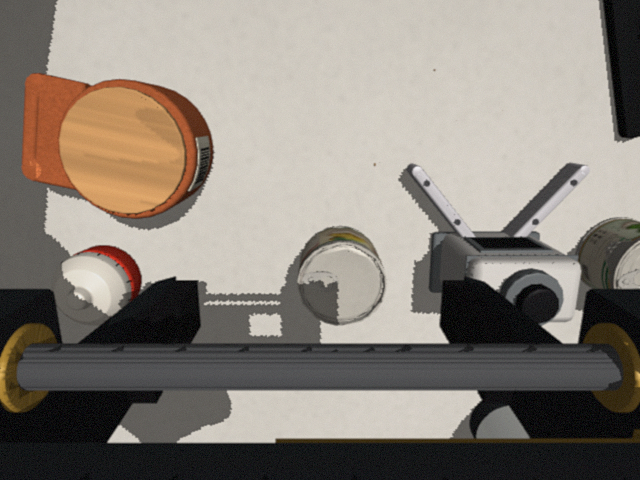

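The view shows the crock lid at (125,148) with its tab to the left at (55,130), the label at (203,158), the rail ends at (412,170) and (580,170), and the key at (537,300). Crock axis is (0.540, -0.256), yaw about 60°. I'll straddle the tab with the open fingers by sliding in from outside.

```bash
python3 - <<'E'
from m import *
s,P=snap("wrist"); h=hsv(s); Z=P[...,2]; print(r.get_state()["q"].round(2))
O=np.array([.635,.022]);a=np.radians(-15);M=np.array([[np.cos(a),np.sin(a)],[-np.sin(a),np.cos(a)]])
Q=(P[...,:2]-O)@M.T
m=(Z>.0255)&(Z<.0292)&(abs(Q[...,1])<.09)&(Q[...,0]<.06)&(Q[...,0]>-.03)
for sg in(1,-1):
    q=Q[m&(sg*Q[...,1]>.02)]; c=cv2.fitLine(q.astype(np.float32),cv2.DIST_HUBER,0,.01,.01).ravel()
    n=np.array([-c[3 if False else 1],c[0]]); ang=np.degrees(np.arctan(c[1]/c[0]))
    print("rail",sg,len(q),"ang",ang.round(2),"dist of centreline from O",abs(n@c[2:]).round(4),"end",q[q[:,0]<np.percentile(q[:,0],3)].mean(0).round(4))
k=(Z>.112)&(Z<.122)&(abs(Q[...,1])<.04)&(Q[...,0]>.06)&(Q[...,0]<.12)
b=big(k);print("key in guess frame",b.sum(),fit(Q[b]),np.median(Z[b]))
w=(h[...,2]<70)&(Z>.03)&(Z<.075)&(abs(Q[...,1])<.05)&(Q[...,0]>.04)&(Q[...,0]<.08);b=big(w)
print("window",b.sum(),fit(Q[b]))
E
```

```text
[ 0.43  0.73 -0.56  1.51  0.43  1.02  1.05]
rail 1 945 ang -41.31 dist of centreline from O 0.0623 end [0.0033 0.0774]
rail -1 879 ang 39.09 dist of centreline from O 0.0532 end [ 0.0012 -0.0652]
key in guess frame 1112 ([array([0.0898, 0.0053]), np.float64(0.0141)], [array([0.0886, 0.0064]), array([0.0277, 0.0239]), np.float64(52.5899)]) 0.11760659075284086
window 857 ([array([0.063 , 0.0048]), np.float64(0.0283)], [array([0.0621, 0.0048]), array([0.0028, 0.0565]), np.float64(0.6513)])
```

Emit:
move_arm(
  motion=[
    [14, -50, 0, 0, 0, 10.5, 0],
    [27, -102, 0, 0, 0, 21, 0],
    [41, -154, 0, 0, 0, 31.5, 0],
    [54, -206, 0, 0, 0, 42, 0],
    [67, -256, 0, 0, 0, 52.5, 0],
  ],
)

```text
clock: 7.6
tool_pos: [0.4832, -0.3576, 0.2525]
eef_rot: [0.566, 0.824, 0.0, 0.0]
contact_force: [0.1, -1.1, -0.1]
opening: 0.997
finger_force: 0.0
```

Emit:
move_arm(
  motion=[
    [0, 0, 0, 0, 0, 10.5, 0],
    [0, 0, 0, 0, 0, 21, 0],
    [0, 0, 0, 0, 0, 31.5, 0],
    [0, 0, 0, 0, 0, 42, 0],
    [0, 0, 0, 0, 0, 51, 0],
  ],
)

```text
clock: 8.22
tool_pos: [0.4843, -0.3558, 0.2523]
eef_rot: [0.866, 0.501, 0.0, -0.0]
contact_force: [-1.0, 0.0, -0.1]
opening: 0.999
finger_force: 0.0
```

Emit:
move_arm(
  motion=[
    [0, 0, 0, 0, 0, 0, 0],
    [0, 0, 0, 0, 0, 0, 0],
  ],
)

```text
clock: 8.48
tool_pos: [0.484, -0.3568, 0.2523]
eef_rot: [0.864, 0.504, 0.0, -0.0]
contact_force: [0.3, -0.0, 0.4]
opening: 1.004
finger_force: 0.0
```

```bash
python3 - <<'E'
from m import *
s,P=snap("wrist","w4"); h=hsv(s); Z=P[...,2]; st=r.get_state();T=R.from_quat(st["eef_rot"]).as_matrix()
print(st["clock"],st["tool_pos"].round(4),st["q"].round(2),"toolx ang",np.degrees(np.arctan2(T[1,0],T[0,0])))
red=((h[...,0]<18)|(h[...,0]>170))&(h[...,1]>70)&(P[...,1]<-.1)
for nm,m in (("lid",red&(Z>.072)&(Z<.085)),("tab",red&(Z>.051)&(Z<.058))):
    b=big(m);q=P[b];print(nm,b.sum(),np.median(q,0).round(4),*fit(q)); v,u=np.where(b);print(u.min(),u.max(),v.min(),v.max())
    print(" tool-frame rect",cv2.minAreaRect(((q-st["tool_pos"])@T)[:,:2].astype(np.float32)))
E
```

```text
8.525 [ 0.4838 -0.3571  0.2522] [ 0.6   0.64 -0.08  1.63  0.06  0.88 -0.01] toolx ang 60.42207549435314
lid 10745 [ 0.5334 -0.2571  0.0786] [array([ 0.5399, -0.256 ]), np.float64(0.0501)] [array([ 0.5347, -0.265 ]), array([0.0791, 0.0986]), np.float64(61.3535)]
247 387 0 120
 tool-frame rect ((0.1051013171672821, -0.0012058615684509277), (0.09863104671239853, 0.07906962931156158), 89.06855010986328)
tab 5498 [ 0.5073 -0.3145  0.0546] [array([ 0.5106, -0.3104]), np.float64(0.0452)] [array([ 0.5092, -0.3128]), array([0.0457, 0.0836]), np.float64(61.6883)]
265 372 108 168
 tool-frame rect ((0.050953708589076996, 0.00020200014114379883), (0.08357750624418259, 0.04569337144494057), 88.73371887207031)
```

View pics/w4.png

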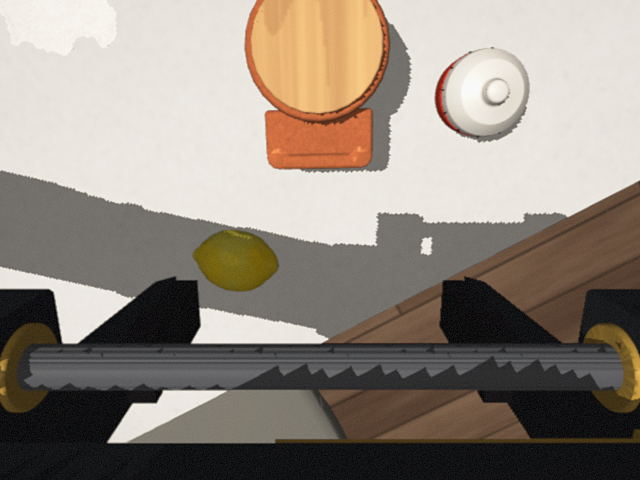

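The view shows the tab at (318,138) straight ahead, lemon at (235,260), timer at (485,92) and wood at the lower right. The tab lies 51 mm ahead and is aligned to about 1°. Checking what the wood is and the lemon clearance.

```bash
python3 - <<'E'
from m import *
s,P=snap("wrist"); h=hsv(s); st=r.get_state();T=R.from_quat(st["eef_rot"]).as_matrix()
Q=(P-st["tool_pos"])@T
for u,v in((560,230),(450,290),(400,320),(500,200)): print((u,v),P[v,u].round(3),Q[v,u].round(3))
b=big((abs(h[...,0]-28)<8)&(h[...,1]>120)&(P[...,2]>.005)&(P[...,2]<.07));print("lemon tool",np.percentile(Q[b],[1,99],axis=0).round(3).tolist())
E
```

```text
(560, 230) [ 1.002 -0.96  -0.902] [-0.268  0.748  1.154]
(450, 290) [ 0.528 -0.371  0.263] [ 0.01   0.045 -0.01 ]
(400, 320) [ 0.432 -0.987 -0.903] [-0.573  0.266  1.155]
(500, 200) [ 0.627 -0.447  0.002] [-0.007  0.169  0.25 ]
lemon tool [[-0.077, -0.107, 0.195], [-0.029, -0.04, 0.223]]
```

Emit:
move_arm(
  motion=[
    [4, 0, 55, 0, 0, -1, 0],
    [8, 0, 110, 0, 0, -1, 0],
    [8, 0, 165, 0, 0, -1, 0],
    [8, 0, 210, 0, 0, -1, 0],
    [8, 0, 223, 0, 0, -1, 0],
  ],
)

```text
clock: 9.2
tool_pos: [0.4861, -0.3496, 0.0267]
eef_rot: [0.86, 0.51, -0.001, -0.002]
contact_force: [-1.1, 0.1, -0.2]
opening: 0.998
finger_force: 0.0
```

Emit:
move_arm(
  motion=[
    [0, 0, 0, 0, 0, 0, 0],
    [8, 0, 0, 0, 0, 0, 0],
    [14, 0, 0, 0, 0, 0, 0],
    [19, 0, 0, 0, 0, 0, 0],
    [23, 0, 0, 0, 0, 0, 0],
  ],
)

```text
clock: 9.82
tool_pos: [0.4992, -0.3302, 0.0297]
eef_rot: [0.86, 0.51, 0.0, 0.0]
contact_force: [-0.2, 0.1, 0.0]
opening: 0.999
finger_force: 0.0
```

Emit:
move_arm(
  motion=[
    [5, 0, 0, 0, 0, 0, 0],
    [10, 0, 0, 0, 0, 0, 0],
    [15, 0, 0, 0, 0, 0, 0],
    [19, 0, 0, 0, 0, 0, 0],
    [19, 0, 0, 0, 0, 0, 0],
  ],
)

```text
clock: 10.45
tool_pos: [0.5081, -0.3134, 0.0292]
eef_rot: [0.86, 0.51, 0.0, -0.0]
contact_force: [-0.2, 1.0, -0.1]
opening: 1.0
finger_force: 0.0
```

Emit:
move_arm(
  motion=[
    [0, 0, 0, 0, 0, 0, 0.2],
    [0, 0, 0, 0, 0, 0, 0.2],
    [0, 0, 0, 0, 0, 0, 0.2],
    [0, 0, 0, 0, 0, 0, 0.2],
  ],
  newtons=20,
)

```text
clock: 10.95
tool_pos: [0.5077, -0.314, 0.0292]
eef_rot: [0.861, 0.509, -0.0, -0.0]
contact_force: [-0.2, 0.8, -0.0]
opening: 0.951
finger_force: 20.0
```

The tab is gripped at 84 mm opening as expected. Dragging the crock round to a point in front of the bay.

Emit:
move_arm(
  motion=[
    [11, -8, 0, 0, 0, 2.7, 0.2],
    [32, -24, 0, 0, 0, 7.7, 0.2],
    [56, -43, 0, 0, 0, 13.6, 0.2],
    [81, -62, 0, 0, 0, 19.6, 0.2],
    [105, -81, 0, 0, 0, 25.5, 0.2],
  ],
)

```text
clock: 11.58
tool_pos: [0.4872, -0.1845, 0.0295]
eef_rot: [0.953, 0.304, 0.0, 0.002]
contact_force: [-0.1, -3.4, -0.9]
opening: 0.943
finger_force: 20.0
```

Emit:
move_arm(
  motion=[
    [12, -24, 0, 0, 0, 5.1, 0.2],
    [24, -47, 0, 0, 0, 10.2, 0.2],
    [36, -71, 0, 0, 0, 15.3, 0.2],
    [48, -95, 0, 0, 0, 20.4, 0.2],
    [60, -118, 0, 0, 0, 25.5, 0.2],
  ],
)

```text
clock: 12.2
tool_pos: [0.4673, -0.0536, 0.0293]
eef_rot: [0.996, 0.086, 0.001, 0.002]
contact_force: [-0.5, -4.1, -1.3]
opening: 0.949
finger_force: 20.0
```

Emit:
move_arm(
  motion=[
    [1, -28, 0, 0, 0, 5.4, 0.2],
    [2, -57, 0, 0, 0, 11, 0.2],
    [3, -87, 0, 0, 0, 17, 0.2],
    [3, -115, 0, 0, 0, 22, 0.2],
    [3, -133, 0, 0, 0, 25.6, 0.2],
  ],
)

```text
clock: 12.82
tool_pos: [0.4469, 0.079, 0.0292]
eef_rot: [0.991, -0.136, 0.001, 0.001]
contact_force: [0.5, -3.9, -1.9]
opening: 0.948
finger_force: 20.0
```

Emit:
move_arm(
  motion=[
    [0, 0, 0, 0, 0, 0, 0.2],
    [0, 0, 0, 0, 0, 0, 0.2],
  ],
)

```text
clock: 13.08
tool_pos: [0.446, 0.0806, 0.0292]
eef_rot: [0.991, -0.132, -0.001, -0.001]
contact_force: [-0.7, 3.9, -0.5]
opening: 0.944
finger_force: 20.0
```

```bash
python3 - <<'E'
from m import *
s,P=snap("side","s5"); st=r.get_state();T=R.from_quat(st["eef_rot"]).as_matrix()
print(st["clock"],st["tool_pos"].round(4),"toolx",np.degrees(np.arctan2(T[1,0],T[0,0])),st["q"].round(2))
s2,P=snap("scene")
for ss,P,n in((s,pts(s),"side"),(s2,P,"scene")):
    h=hsv(ss);b=big(((h[...,0]<22)|(h[...,0]>170))&(h[...,1]>60)&(P[...,2]>.07)&(P[...,2]<.085)&(P[...,0]>.4)&(P[...,0]<.65)&(abs(P[...,1])<.2))
    print(n,b.sum(),fit(P[b]))
a=np.hstack([cv2.resize(x[200:320,y:y+160,::-1],None,fx=2.4,fy=2.4,interpolation=2) for x,y in((s["frame"],270),(s2["frame"],250))]);cv2.imwrite("pics/c5.png",a)
E
```

```text
13.125 [0.4462 0.0802 0.0292] toolx -15.204151116734923 [-0.31  0.9   0.05  2.21 -0.91  0.05 -1.2 ]
side 483 ([array([0.5091, 0.0585]), np.float64(0.0508)], [array([0.5076, 0.0587]), array([0.095 , 0.0978]), np.float64(63.2737)])
scene 34 ([array([0.5391, 0.0961]), np.float64(0.0228)], [array([0.5414, 0.0979]), array([0.0094, 0.0452]), np.float64(38.4198)])
```

View pics/c5.png

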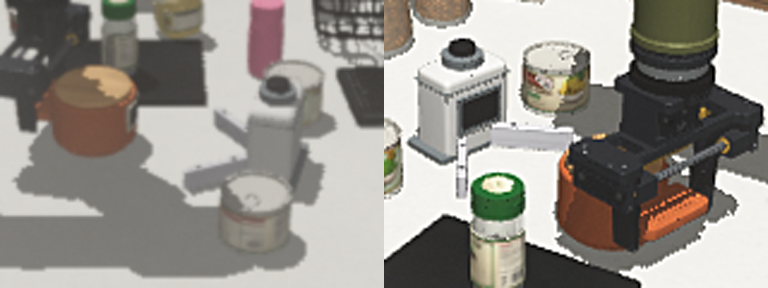

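The crop shows the crock upright in front of the bay, its label turned to the reader, and the jar standing on the board. Pushing in.

Emit:
move_arm(
  motion=[
    [12, 0, 0, 0, 0, 0, 0.2],
    [36, 0, 0, 0, 0, 0, 0.2],
    [62, 0, 0, 0, 0, 0, 0.2],
    [88, 0, 0, 0, 0, 0, 0.2],
    [106, 0, 0, 0, 0, 0, 0.2],
  ],
)

```text
clock: 13.8
tool_pos: [0.5461, 0.0502, 0.0291]
eef_rot: [0.991, -0.134, -0.003, 0.0]
contact_force: [-7.7, 1.7, 6.1]
opening: 0.949
finger_force: 20.0
```

Emit:
move_arm(
  motion=[
    [5, 0, 0, 0, 0, 0, 0.2],
    [9, 0, 0, 0, 0, 0, 0.2],
    [13, 0, 0, 0, 0, 0, 0.2],
    [16, 0, 0, 0, 0, 0, 0.2],
    [18, 0, 0, 0, 0, 0, 0.2],
  ],
)

```text
clock: 14.42
tool_pos: [0.5614, 0.0464, 0.0291]
eef_rot: [0.991, -0.134, -0.004, -0.001]
contact_force: [-10.1, 2.6, 9.2]
opening: 0.95
finger_force: 20.0
```

Emit:
move_arm(
  motion=[
    [3, 0, -0.7, 0, 0, 0, 0.2],
    [5, 0, -1, 0, 0, 0, 0.2],
    [7, 0, -1, 0, 0, 0, 0.2],
    [9, 0, -1, 0, 0, 0, 0.2],
  ],
)

```text
clock: 14.92
tool_pos: [0.5726, 0.0439, 0.0297]
eef_rot: [0.991, -0.134, -0.002, -0.0]
contact_force: [-7.4, 0.5, -0.1]
opening: 0.955
finger_force: 20.0
```

Emit:
move_arm(
  motion=[
    [1, 0, 0, 0, 0, 0, 0.2],
    [2, 0, 0, 0, 0, 0, 0.2],
    [3, 0, 0, 0, 0, 0, 0.2],
    [3, 0, 0, 0, 0, 0, 0.2],
  ],
)

```text
clock: 15.42
tool_pos: [0.5727, 0.044, 0.0293]
eef_rot: [0.991, -0.134, -0.005, -0.001]
contact_force: [-11.3, 0.9, 2.2]
opening: 0.952
finger_force: 20.0
```

Emit:
move_arm(
  motion=[
    [2, 0, 0, 0, 0, 0, 0.2],
    [4, 0, 0, 0, 0, 0, 0.2],
    [5, 0, 0, 0, 0, 0, 0.2],
    [5, 0, 0, 0, 0, 0, 0.2],
  ],
)

```text
clock: 15.92
tool_pos: [0.5729, 0.0441, 0.0291]
eef_rot: [0.991, -0.134, -0.009, -0.001]
contact_force: [-20.1, 3.3, 9.4]
opening: 0.953
finger_force: 20.0
```

```bash
python3 - <<'E'
from m import *
s,P=snap("side"); h=hsv(s)
b=big(((h[...,0]<22)|(h[...,0]>170))&(h[...,1]>60)&(P[...,2]>.07)&(P[...,2]<.085)&(P[...,0]>.5)&(P[...,0]<.75)&(abs(P[...,1])<.1))
print(b.sum(),fit(P[b]),np.median(P[b][:,2]))
cv2.imwrite("pics/c6.png",cv2.resize(s["frame"][200:320,290:450,::-1],None,fx=4,fy=4,interpolation=2))
E
```

```text
507 ([array([0.6359, 0.0224]), np.float64(0.0502)], [array([0.6366, 0.0219]), array([0.0964, 0.091 ]), np.float64(79.3395)]) 0.07689119462868887
```

View pics/c6.png

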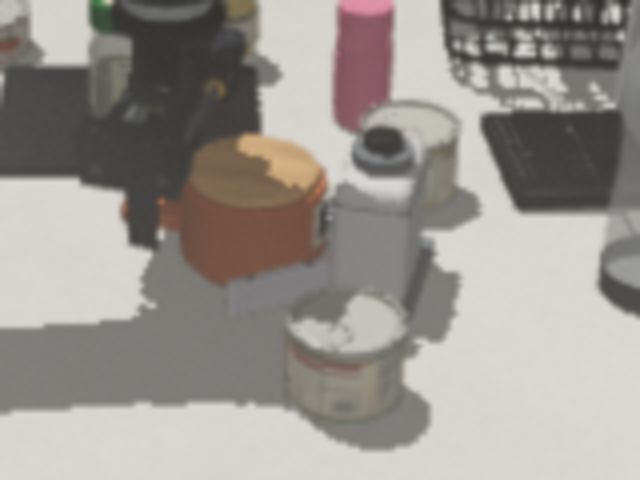

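The crop shows the crock seated between the rails, its label close to the window; position matches home. Unloading, releasing, rising.

Emit:
move_arm(
  motion=[
    [-3, 0, 0, 0, 0, 0, 0.2],
    [-6, 0, 0, 0, 0, 0, 0.2],
    [-6, 0, 0, 0, 0, 0, 0.0],
    [-6, 0, 0, 0, 0, 0, 0.0],
    [-6, 0, 0, 0, 0, 0, 0.0],
  ],
)

```text
clock: 16.6
tool_pos: [0.578, 0.0431, 0.0307]
eef_rot: [0.991, -0.134, 0.001, 0.0]
contact_force: [0.0, -0.2, 0.4]
opening: 1.001
finger_force: 0.0
```

Emit:
move_arm(
  motion=[
    [0, 0, 0, 0, 0, 0, 0],
    [0, 0, -3, 0, 0, 0, 0],
    [0, 0, -8, 0, 0, 0, 0],
    [0, 0, -15, 0, 0, 0, 0],
  ],
)

```text
clock: 17.1
tool_pos: [0.5765, 0.0436, 0.0457]
eef_rot: [0.991, -0.134, 0.0, 0.0]
contact_force: [0.5, 0.5, 0.2]
opening: 1.003
finger_force: 0.0
```

Emit:
move_arm(
  motion=[
    [0, 0, -50, 0, 0, 0, 0],
    [0, 0, -105, 0, 0, 0, 0.5],
    [40, 0, -140, 0, 0, 0, 1],
    [95, 0, -140, 0, 0, 0, 1],
    [152, 0, -140, 0, 0, 0, 1],
  ],
)

```text
clock: 17.73
tool_pos: [0.7246, 0.0036, 0.187]
eef_rot: [0.991, -0.133, 0.001, -0.0]
contact_force: [0.7, -0.2, 0.6]
opening: 0.569
finger_force: 0.0
```

```bash
python3 - <<'E'
from m import *
s,P=snap("side"); s2,P2=snap("wrist"); h=hsv(s2);Z=P2[...,2]; st=r.get_state();T=R.from_quat(st["eef_rot"]).as_matrix();print(st["tool_pos"],st["opening"],np.degrees(np.arctan2(T[1,0],T[0,0])))
b=big((Z>.072)&(Z<.085)&(abs(P2[...,0]-.64)<.08)&(abs(P2[...,1]-.03)<.08))
if b is not None: print(fit(P2[b]))
h=hsv(s);b=big(((h[...,0]<22)|(h[...,0]>170))&(h[...,1]>60)&(P[...,2]>.07)&(P[...,2]<.085)&(P[...,0]>.5)&(P[...,0]<.75)&(abs(P[...,1])<.1)); print(fit(P[b]))
b=big(((h[...,0]<22)|(h[...,0]>170))&(h[...,1]>80)&(P[...,2]>.048)&(P[...,2]<.057)&(P[...,0]>.5)&(P[...,0]<.62)&(abs(P[...,1])<.15)); print("tab",b.sum(),fit(P[b]))
E
```

```text
[0.72764735 0.00074231 0.18559618] 0.4755476641749091 -15.353002559135962
([array([0.6199, 0.0331]), np.float64(0.0446)], [array([0.6105, 0.0357]), array([0.089 , 0.0359]), np.float64(74.6836)])
([array([0.6333, 0.0236]), np.float64(0.0505)], [array([0.6328, 0.0219]), array([0.0942, 0.0939]), np.float64(44.1395)])
tab 229 ([array([0.5938, 0.0293]), np.float64(0.06)], [array([0.573 , 0.0228]), array([0.06 , 0.119]), np.float64(17.2739)])
```

Emit:
move_arm(
  motion=[
    [0, 0, 0, 0, 0, 0, 1],
    [0, 0, 0, 0, 0, 0, 1],
    [0, 0, 0, 0, 0, 0, 1],
    [0, 0, 20, 0, 0, 0, 1],
    [0, 0, 40, 0, 0, 0, 1],
  ],
)

```text
clock: 18.45
tool_pos: [0.7224, 0.0038, 0.1435]
eef_rot: [0.991, -0.134, -0.001, -0.0]
contact_force: [-0.3, -0.0, -0.7]
opening: 0.005
finger_force: 0.0
```

Emit:
move_arm(
  motion=[
    [0, 0, 15, 0, 0, 0, 1],
    [0, 0, 24, 0, 0, 0, 1],
    [0, 0, 29, 0, 0, 0, 1],
    [0, 0, 33, 0, 0, 0, 1],
    [0, 0, 36, 0, 0, 0, 1],
  ],
)

```text
clock: 19.08
tool_pos: [0.7229, 0.0033, 0.1103]
eef_rot: [0.991, -0.134, -0.0, -0.0]
contact_force: [-8.9, 1.4, 20.6]
opening: 0.003
finger_force: 10.0
```

Emit:
move_arm(
  motion=[
    [0, 0, 0, 0, 0, 0, 1],
    [0, 0, 0, 0, 0, 0, 1],
    [0, 0, -20, 0, 0, 0, 1],
    [0, 0, -60, 0, 0, 0, 1],
    [0, 0, -120, 0, 0, 0, 1],
  ],
)

```text
clock: 19.7
tool_pos: [0.7226, 0.0036, 0.23]
eef_rot: [0.991, -0.134, -0.001, 0.0]
contact_force: [0.5, 0.9, 0.6]
opening: 0.005
finger_force: 0.0
```

Emit:
move_arm(
  motion=[
    [-60, 0, -20, 0, 0, 0, 1],
    [-120, 0, -20, 0, 0, 0, 1],
    [-170, 0, -20, 0, 0, 0, 1],
    [-180, 0, -20, 0, 0, 0, 1],
    [-180, 0, -20, 0, 0, 0, 1],
  ],
)

```text
clock: 20.32
tool_pos: [0.5506, 0.0512, 0.2504]
eef_rot: [0.991, -0.133, 0.001, -0.0]
contact_force: [1.0, -0.4, -0.9]
opening: 0.004
finger_force: 0.0
```

```bash
python3 - <<'E'
from m import *
s,P=snap("wrist","w9"); h=hsv(s);Z=P[...,2]; st=r.get_state();print(st["clock"],st["tool_pos"])
red=((h[...,0]<22)|(h[...,0]>170))&(h[...,1]>60)&(P[...,0]>.5)&(P[...,0]<.72)&(abs(P[...,1])<.15)
for n,a,c in(("lid",.072,.085),("tab",.051,.058)):
    b=big(red&(Z>a)&(Z<c))
    if b is not None: print(n,b.sum(),fit(P[b]))
for n in("scene","side"):
    s,P=snap(n,n+"9");h=hsv(s);b=big(((h[...,0]<22)|(h[...,0]>170))&(h[...,1]>60)&(P[...,2]>.07)&(P[...,2]<.085)&(P[...,0]>.5)&(P[...,0]<.75)&(abs(P[...,1])<.1)); print(n,b.sum(),fit(P[b]))
    b=big((abs(h[...,0]-60)<20)&(h[...,1]>80)&(P[...,2]>.09)&(P[...,2]<.13)&(P[...,1]>.1));print("cap",fit(P[b]),np.percentile(P[b][:,2],95))
    K=(P[...,2]>.108)&(P[...,2]<.125)&(abs(P[...,0]-.723)<.03)&(abs(P[...,1]-.004)<.03);print("keytop",np.percentile(P[K][:,2],[50,90]))
E
```

```text
20.375 [0.55140745 0.05072978 0.25014361]
lid 14447 ([array([0.6374, 0.0281]), np.float64(0.0501)], [array([0.638 , 0.0275]), array([0.0988, 0.0971]), np.float64(89.8943)])
tab 5077 ([array([0.5772, 0.0439]), np.float64(0.0452)], [array([0.5748, 0.0446]), array([0.0836, 0.0456]), np.float64(75.1199)])
scene 626 ([array([0.6316, 0.0299]), np.float64(0.0525)], [array([0.6318, 0.0317]), array([0.0973, 0.0982]), np.float64(87.0072)])
cap ([array([0.5331, 0.2243]), np.float64(0.0257)], [array([0.5316, 0.224 ]), array([0.0426, 0.0495]), np.float64(33.7565)]) 0.11792763574505752
keytop [0.11458389 0.11692859]
side 518 ([array([0.6348, 0.022 ]), np.float64(0.0506)], [array([0.6352, 0.0202]), array([0.0964, 0.0959]), np.float64(38.356)])
cap ([array([2.363 , 1.7587]), np.float64(0.0208)], [array([2.3586, 1.7629]), array([0.0415, 0.0121]), np.float64(46.7513)]) 0.11005305344553226
keytop [0.11509841 0.11725225]
```

View pics/scene9.png

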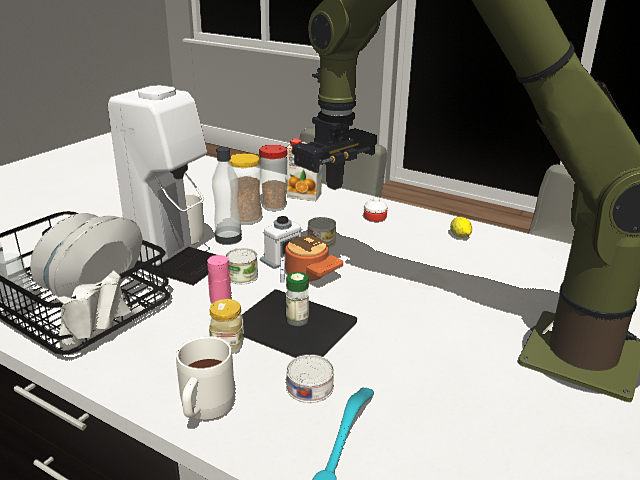

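The jar stands on the board at (297,300), and the crock is home at (307,255) with its axis at (0.637, 0.028) and yaw -15°. The key is up again and the gripper is clear.

```bash
python3 -c "
from plant import finish_job
print(finish_job())"
```

```text
the job is handed in; nothing more can be done
None
```

The job is handed in, with no verdict returned: the spice jar stands upright on the slate board, the crock is home in the bay with its label facing the window, and the key was pressed to its stop (about 20 N) and is up again.

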